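# Refit the axle of a conveyor roller

### The job

Take the axle from its cradle and thread it gently, nose first, through the near bearing, the roller and the far bearing of the conveyor section until its collar sits fully home against the near bearing. Then slide the keeper plate all the way across behind the collar, let go, and leave the other things on the bench as they are. Feel for the hole and never force the axle: it must not be rammed against the conveyor.

Things in the scene. Friction and masses are not known exactly. Their poses are not given: they have to be found in the camera images.
- axle_grip (a point): Grip point, mid-height on the flat-sided tail (16 mm wide, 22 mm high, 60 mm long) of the loose steel axle: grip here from above. The axle, 255 mm long, 0.1 to 0.16 kg, lies level in a cradle, axis 60 mm up, the last 8 mm of its tail on a post 50 mm wide, 65 mm high. y runs along the axle and out of the tail end, so towards -y come: 25 mm of tail, the collar (36 mm wide, 5 mm thick), the round shaft (14 mm wide, 190 mm long).
- axle_collar (a point): Centre of the front (nose side) face of the axle's collar, on the axis, 30 mm from axle_grip. Same axes.
- axle_nose (a point): Tip of the axle's nose, on the axis, 190 mm from the collar's front face. The last 6 mm taper from 14 mm to a blunt end 12 mm wide. When held by the tail, the nose may dip by a fraction of a mm each time it is pushed on a face, a few mm in all. Same axes.
- conveyor: Short roller conveyor fixed to the bench: grey rails 240 mm long, 120 mm high, three steel rollers 48 mm thick, tops 124 mm up; the middle one lacks its axle. Origin on the bench straight below axle_line. x along the rails, y along the bearing holes, outwards to the near side: the axle goes in towards -y, nose first, its own y along this y. 35 N on the axle damages it; 5 to 12 N is plenty.
- axle_line (a point): Mid-slot point at the near bearing: 100 mm above the bench, in the plane of the bearing's outer face. Axes as conveyor. The near bearing is a black block 46 mm square, 12 mm thick, its outer face 4 mm proud of the rail, with a 15.6 mm round hole along y at this height. BUT the hole may be up to 10 mm to either side (along x) of this point: see far_line. The shaft enters when within about 2 mm.
- far_line (a point): Mid-slot point at the far bearing's near-side face, 150 mm along -y from axle_line. Near bearing, roller hub (face 74 mm in, 14 mm thick, hole 16.6 mm) and far bearing (12 mm thick, hole 15.6 mm) are in line and sit on one take-up clamped somewhere in the slots: all three holes share one unknown shift along x, within 10 mm either way, new each time, and do not give way. Find it by eye or by feel.
- keeper (a joint): Keeper: a forked steel plate sliding along the conveyor's x on the near side. 0 = open, grows towards -x, 0.054 m = fully across, at its stop. About 3 N slides it; it stays put. The plate runs 7 to 11 mm outside the near bearing's face and so passes behind the collar only when that is home; its fork, 30 mm high inside, straddles the tail. Open, its prong tips are 30 mm to +x of axle_line.
- keeper_tab (a point): Centre of the keeper's upright tab, 10 mm (x) by 20 mm (y) by 40 mm high, its top 150 mm above the bench. Push its +x face towards -x, or pinch it from above. From axle_line it is at x +83 mm when open and +29 mm when fully across, y +21 mm, z +30 mm. Same axes.
- carton: A small cardboard carton, 110 x 150 x 80 mm, to be left alone; origin at the centre of its underside.
- grease: A steel can 70 mm wide and 90 mm high, to be left alone; origin at the centre of its underside.
- tape: A cardboard tape core ring, 100 mm wide, 48 mm high, to be left alone; origin at the centre of its underside.
- wrench: A wrench lying flat, about 18 cm, to be left alone.
- screwdriver: A screwdriver lying on the bench, about 20 cm, to be left alone.
- oldroller: A spare steel roller, 48 mm thick, standing on end 130 mm high, to be left alone; origin at the centre of its underside.
- padblock: A white note pad 70 x 100 x 16 mm, to be left alone; origin at the centre of its underside.

How it is judged:
On the way, in this order (a step that is already met when the one before it is completed fails the run):
1. the axle's nose is through the near bearing and the roller's hub, in line with the holes (x of axle_collar in the frame of axle_line between -0.013 and 0.013 m and z of axle_collar in the frame of axle_line between -0.004 and 0.004 m and x of axle_nose in the frame of axle_line between -0.013 and 0.013 m and z of axle_nose in the frame of axle_line between -0.004 and 0.004 m and angle between the y axis of axle_line and the y axis of axle_grip, either way round below 0.035 rad and y of axle_nose in the frame of axle_line between -0.3 and -0.1 m).
2. the axle is fully home: nose through the far bearing, collar against the near bearing (x of axle_collar in the frame of axle_line between -0.013 and 0.013 m and z of axle_collar in the frame of axle_line between -0.004 and 0.004 m and x of axle_nose in the frame of axle_line between -0.013 and 0.013 m and z of axle_nose in the frame of axle_line between -0.004 and 0.004 m and angle between the y axis of axle_line and the y axis of axle_grip, either way round below 0.035 rad and y of axle_collar in the frame of axle_line between -0.002 and 0.003 m), for 0.1 s.
3. the keeper is fully across behind the collar (all of step 2 and value of joint keeper above 0.049 m), for 0.1 s.
At the end, for the whole second after the job is handed in: Axle through both bearings and roller, within 2 degrees of the holes' direction, 13 mm sideways and 4 mm in height of the mid-slot line at nose and collar; collar's front within 3 mm of the near bearing's face; keeper at least 49 of its 54 mm across behind it; all released and at rest (all of step 3 and linear speed of axle below 0.02 m/s and angular speed of axle below 0.3 rad/s); the robot touches nothing.
It fails at once if the axle is forced against the conveyor section with more than 35 N (contact force between axle and conveyor above 35 N).
It fails at once if a bystander on the bench is moved by more than 30 mm (distance of any of carton, grease, tape, wrench, screwdriver, oldroller, padblock from where it was at the start of the episode above 0.03 m).
It also fails if it takes over 72 s, if anything falls off the work surface, if the arm or the gripper's body presses on something with over 40 N, if the wrist force passes 120 N, or if a joint passes its speed limit or range.

### The arm

A 6-joint arm with a two-finger parallel gripper is mounted at the origin on the work surface. World frame = base frame: x ahead of the robot, y to its left, z up, the work surface at z = 0. Lengths are in m, angles in rad, forces in N, time in s.
With the tool pointing down it reaches from about 0.375 to 0.9 m from the base axis. Payload 3.1 kg.
Tool frame: the origin (TCP) lies at the centre of the arm's flange, where the gripper is bolted on; the fingertips stand 173 mm ahead of it and the grasp point (between the pads) lies 155 mm ahead of it; z points along the fingers, x is the direction in which the jaws open and shut, and the axes are right-handed (so a half turn about z gives the same grasp; the last joint's range is limited). The gripper opens to 85 mm and grips with 20 to 120 N. Pads are 22 mm wide; open, the fingers measure 114 mm over their backs; the gripper's body (76 mm by 85 mm) begins 54 mm behind the grasp point. The pads swing forward as they close: fully open they stand 13 mm farther back than shut.
Start: joints at [0.946, 0.527, 1.433, -0, 1.181, -0.178], TCP at [0.27, 0.564, 0.405] pointing down, gripper open.
Joint ranges: [-3.08, 3.08], [-0.75, 2.2], [0.22, 2.44], [-1.43, 4.57], [0, 2.65], [-2.85, 2.85]. Speed limits (rad/s): [2.79, 2.79, 3.14, 3.14, 3.14, 3.14].

### API

Orientations are given as a unit quaternion [x, y, z, w].
In Python, from station import manip gives the robot as it stands.
- The arm moves only by the shell command python3 -m jog 'ROWS' [OPENING] [FORCE]. ROWS is JSON, a list that holds one entry, the list of rows, each a list of 4 numbers: the shift along the world's x, y, z in mm, then the turn about the world's z in degrees. A call has exactly 8 rows; each row shifts and turns the commanded pose from where the row before left it; what a row does not reach is not made up. A row lasts 1/8 s, in which the tool goes at most 62.5 mm and 10.7 degrees, less where a joint would pass 70% of its speed; a pose out of reach is approached as far as the arm can. A call is refused whole if a number of a shift passes 62.5 or a number of a turn 10.7, either way. A call with a gripper value outside its range is refused whole. OPENING is the opening in per cent of the stroke, from 0 (shut) to 100 (fully open), set as the call begins (- or left out, the last holds). The fingers move at their own pace and stop on an object; FORCE is the grip in N (left out, the last holds). Time passes only in rows, so rows that do not move let the fingers close, or fill a call up. It gives the time, the measured TCP pose, the force and the opening at its end, in the units of the state.
- manip.sense(): the state, without advancing time (a new reading comes with each control period).
- manip.snapshot(name): name is "scene" or "top" or "wrist"; returns the picture (384x512x3 uint8, red, green, blue); there is no depth.
- manip.camera_info(name): a dict with "fx", "fy", "cx", "cy" (pixels), "k1" (the pictures are not rectified: a ray, as slopes to the right and down, at radius r is drawn at 1 + k1 r^2 times it, then the intrinsics apply), "R" (3x3) and "t" (3): a world point X has camera coordinates R X + t. Camera axes: x right, y down, z forward; pixel columns grow to the right and rows downward; lengths in m; the calibration is good to about 2 mm. A picture is of the moment at which its call begins: read the wrist's pose just before it. camera_info takes no time and is no camera call; for the wrist camera it gives the pose at the moment of the call.
- manip.sign_off(): hands the job in, once; it reports no verdict.
The state is a dict: "t": time; "q": joint angles; "qd": joint speeds; "tau": joint torques, N m; "tcp_pos": TCP position; "tool_rot": TCP orientation; "force": force on the tool from outside, world axes, zero at the start; "ft_torque": the same for the moment, N m; "finger_gap": opening from 0.0 (shut) to 1.0 (fully open).
Only numpy, scipy, OpenCV 4.12 (cv2) and the standard library are available. Lean on these libraries where they do the work, as an engineer would, in place of code of your own. Each camera call takes 0.05 s, during which the arm holds its last target. There are 200 camera calls.

## Working session

There is one attempt and no reset: what is moved stays moved. The work goes in short steps, Python scripts to look and compute and a shell command to move; the robot and the scene stay as the last step left them, time stands still between calls to the robot, and variables do not carry over. Pictures are saved under pics/ and viewed, about 8 in all and at most 12, crops included, and the job is handed in when it is done.

```bash
mkdir -p pics
cat > h.py <<'E'
import numpy as np, cv2
from station import manip
def snap(n,f):
    im=manip.snapshot(n); cv2.imwrite('pics/'+f,im[:,:,::-1]); return im
def ray(n,u,v,ci=None):
    c=ci or manip.camera_info(n); R=np.array(c['R']);t=np.array(c['t'])
    xd,yd=(u-c['cx'])/c['fx'],(v-c['cy'])/c['fy']; x,y=xd,yd
    for _ in range(20):
        k=1+c['k1']*(x*x+y*y); x,y=xd/k,yd/k
    return -R.T@t, R.T@np.array([x,y,1])
def onz(n,u,v,z,ci=None):
    o,d=ray(n,u,v,ci); return o+d*(z-o[2])/d[2]
def pix(n,X,ci=None):
    c=ci or manip.camera_info(n); p=np.array(c['R'])@np.array(X)+np.array(c['t']); x,y=p[:2]/p[2]; k=1+c['k1']*(x*x+y*y)
    return c['cx']+c['fx']*x*k, c['cy']+c['fy']*y*k
def st():
    s=manip.sense(); print('t',round(s['t'],2),'p',np.round(s['tcp_pos'],4),'q',np.round(s['tool_rot'],4),'F',np.round(s['force'],1),'gap',round(s['finger_gap'],3)); return s
E
python3 - <<'E'
from h import *
s=st()
for n in('scene','top'):
    c=manip.camera_info(n); print(n,c)
    im=snap(n,n+'0.png')
a=cv2.imread('pics/top0.png');b=cv2.imread('pics/scene0.png')
cv2.imwrite('pics/top0b.png',cv2.resize(a,(800,600),interpolation=cv2.INTER_CUBIC));cv2.imwrite('pics/scene0b.png',cv2.resize(b,(800,600),interpolation=cv2.INTER_CUBIC))
E
```

```text
t 0.0 p [0.2698 0.5634 0.4037] q [ 8.462e-01  5.329e-01 -1.000e-03  4.000e-04] F [ 0.4 -0.6 -0.8] gap 0.998
scene {'fx': 436.1267126560127, 'fy': 436.1267126560127, 'cx': 255.77656066268202, 'cy': 190.2624671480637, 'k1': -0.047119916827183486, 'R': array([[-0.82224795,  0.56889472,  0.01634343],
       [ 0.4307003 ,  0.64076773, -0.63554226],
       [-0.37202898, -0.5155342 , -0.77189308]]), 't': array([ 0.46773323, -0.15917005,  1.7829399 ])}
top {'fx': 355.54360329968506, 'fy': 355.54360329968506, 'cx': 256.0165551921104, 'cy': 191.3700691675509, 'k1': -0.003602372919902551, 'R': array([[ 0.0175208 , -0.99982919,  0.0058831 ],
       [-0.99090047, -0.01814908, -0.1333674 ],
       [ 0.1334514 , -0.00349286, -0.9910492 ]]), 't': array([-0.01181252,  0.53448165,  1.13282258])}
```

View pics/top0b.png

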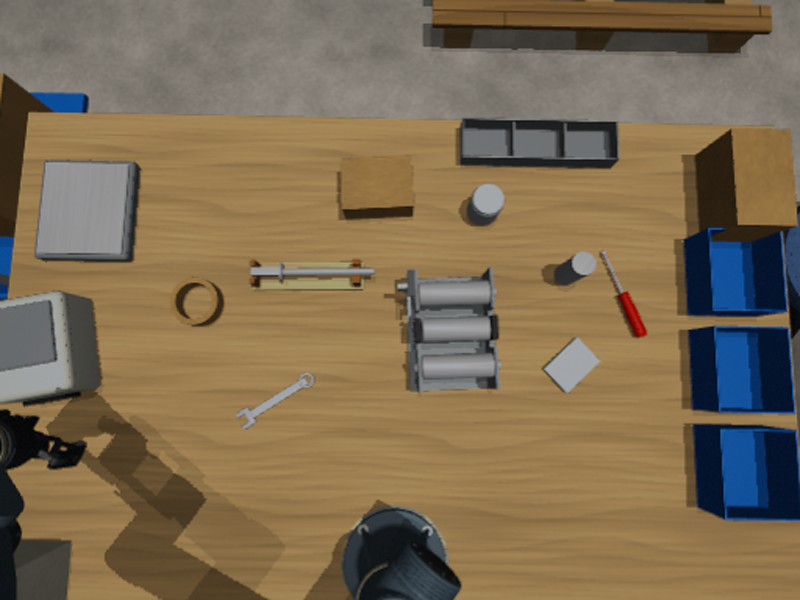

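View pics/scene0b.png

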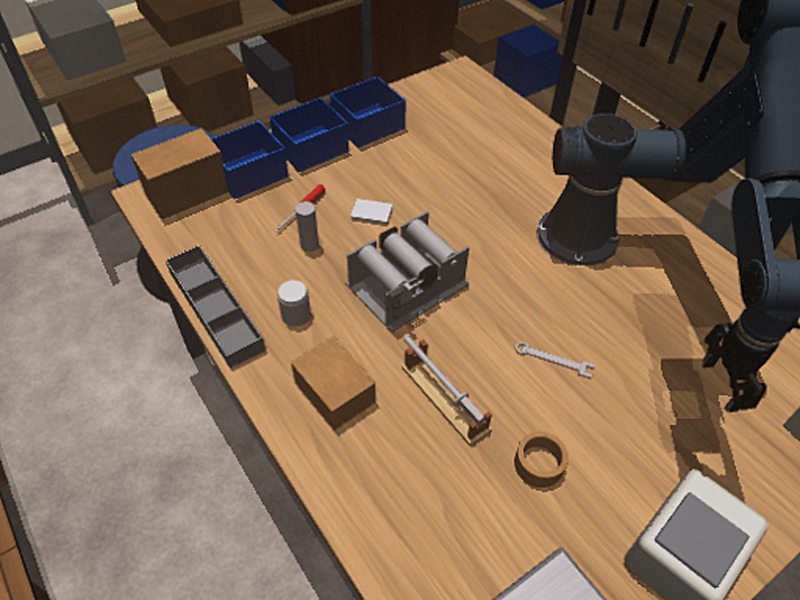

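The top view shows the axle from its tail at about (250,271) to its nose at (374,271) in the enlarged picture. The conveyor spans about (410–497, 270–390), with the keeper tab near (400,287). The axle lies nearly along world y, with its nose towards -y.

Run:
```python
from h import *
k=512/800
for nm,u,v,z in [('tail',250,271,.065),('collar',282,271,.07),('nose',374,271.5,.065),('tab',401,287,.15),('rail NL',411,390,.12),('rail TL',411,272,.12),('rail TR',491,270,.12),('rail BR',497,388,.12),('nearbearing',416,331,.12),('farb',497,328,.12),('carton',343,213,.08),('grease',487,200,.09),('tape',196,300,.048)]:
    print(nm,np.round(onz('top',u*k,v*k,z),3))
a=cv2.imread('pics/top0.png')
cv2.imwrite('pics/topc.png',cv2.resize(a[155:260,150:330],None,fx=4.4,fy=4.4,interpolation=cv2.INTER_CUBIC))
```

```text
tail [0.583 0.308 0.065]
collar [0.584 0.241 0.07 ]
nose [0.587 0.053 0.065]
tab [ 0.542 -0.003  0.15 ]
rail NL [ 0.348 -0.026  0.12 ]
rail TL [ 0.577 -0.023  0.12 ]
rail TR [ 0.584 -0.18   0.12 ]
rail BR [ 0.355 -0.19   0.12 ]
nearbearing [ 0.461 -0.034  0.12 ]
farb [ 0.47  -0.191  0.12 ]
carton [0.706 0.119 0.08 ]
grease [ 0.736 -0.177  0.09 ]
tape [0.523 0.422 0.048]
```

View pics/topc.png

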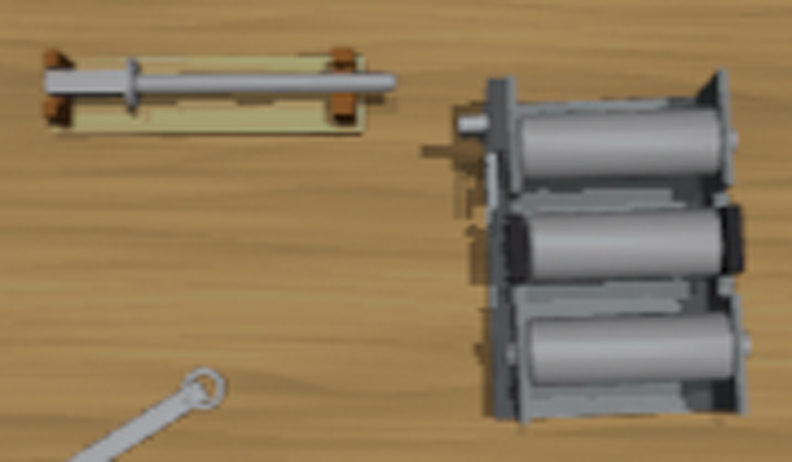

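The crop shows the axle tail at left, the collar at (130,82) and the nose at (395,82). The keeper tab is at (470,123), and the black near bearing is at (515,245). Next I'll move above the axle.

```bash
python3 -m jog '[[[39,-36,0,-10],[39,-36,0,-10],[39,-36,0,-10],[39,-36,0,-10],[39,-36,0,-10],[39,-36,0,-10],[39,-36,-5,-3],[39,-36,-5,0]]]' 100; python3 -m jog '[[[0,0,-15,0],[0,0,-15,0],[0,0,-15,0],[0,0,-10,0],[0,0,0,0],[0,0,0,0],[0,0,0,0],[0,0,0,0]]]' 45
python3 - <<'E'
from h import *
st()
im=snap('wrist','w1.png'); c=manip.camera_info('wrist'); print(c)
for X in [(.584,.273,.06),(.586,.053,.06)]: print(pix('wrist',X))
cv2.imwrite('pics/w1b.png',cv2.resize(im[:,:,::-1],(768,576),interpolation=cv2.INTER_CUBIC))
E
```

```text
t: 1.1
tcp_pos: [0.583, 0.2743, 0.3942]
tool_rot: [1.0, 0.012, -0.0, 0.0]
force: [-0.8, 0.6, 0.1]
finger_gap: 1.0
t: 2.1
tcp_pos: [0.5821, 0.2756, 0.3403]
tool_rot: [1.0, 0.012, 0.001, -0.0]
force: [-0.8, 0.4, -0.3]
finger_gap: 0.449
t 2.1 p [0.5821 0.2756 0.3403] q [ 9.999e-01  1.220e-02  5.000e-04 -1.000e-04] F [-0.8  0.4 -0.3] gap 0.449
{'fx': 306.05928693263, 'fy': 306.05928693263, 'cx': 251.58486545784046, 'cy': 192.68145378079174, 'k1': -0.07194845456455345, 'R': array([[ 9.99704393e-01,  2.43105420e-02,  3.51237908e-04],
       [ 2.28435593e-02, -9.44129007e-01,  3.28783500e-01],
       [ 8.32451896e-03, -3.28678285e-01, -9.44405256e-01]]), 't': array([-0.58840583,  0.22572455,  0.40585192])}
(np.float64(253.99259739174138), np.float64(193.8914369938696))
(np.float64(250.46263143071923), np.float64(377.2554748107405))
```

View pics/w1b.png

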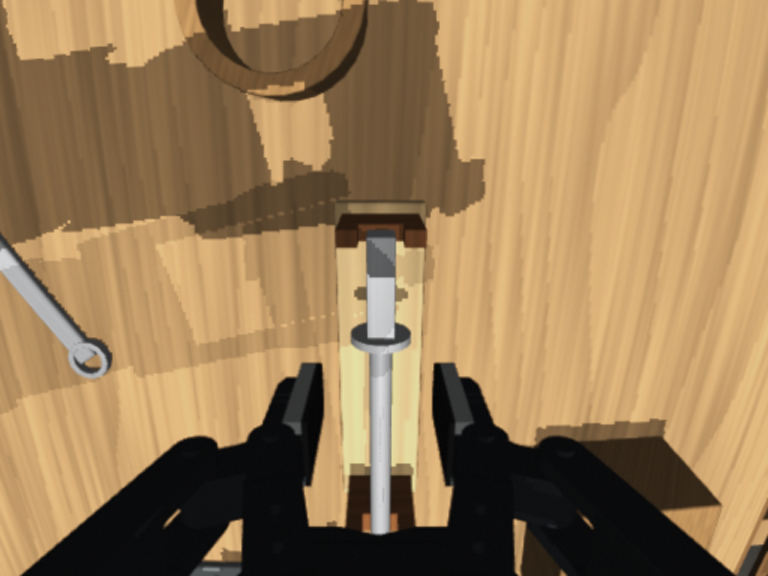

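The wrist view shows the tail end at about (381,233), the collar at (381,338) and the shaft at (380,530).

Run:
```python
from h import *
k=1/1.5
for nm,u,v,z in [('tail end top',381,233,.071),('tail@collar top',381,337,.071),('shaft hi',380,360,.067),('shaft low',380,530,.067),('collar top',381,327,.078)]:
    print(nm,np.round(onz('wrist',u*k,v*k,z),4))
```

```text
tail end top [0.5829 0.3092 0.071 ]
tail@collar top [0.5846 0.2489 0.071 ]
shaft hi [0.5845 0.2321 0.067 ]
shaft low [0.588  0.0976 0.067 ]
collar top [0.5843 0.2583 0.078 ]
```

```bash
python3 -m jog '[[[2,-1,-20,0],[0,0,-25,0],[0,0,-25,0],[0,0,-25,0],[0,0,-20,0],[0,0,-8,0],[0,0,-2,0],[0,0,0,0]]]' - ;  python3 -m jog '[[[0,0,0,0],[0,0,0,0],[0,0,0,0],[0,0,0,0],[0,0,0,0],[0,0,0,0],[0,0,0,0],[0,0,0,0]]]' 0 80
```

```text
t: 3.15
tcp_pos: [0.5844, 0.2748, 0.2154]
tool_rot: [1.0, 0.012, 0.001, -0.0]
force: [0.1, 0.2, 0.3]
finger_gap: 0.451
t: 4.15
tcp_pos: [0.5844, 0.2748, 0.2158]
tool_rot: [1.0, 0.012, 0.001, -0.0]
force: [-1.6, 0.1, 6.2]
finger_gap: 0.173
```

```bash
python3 -m jog '[[[0,0,10,0],[0,0,30,0],[0,0,45,0],[0,0,45,0],[0,-20,40,0],[-5,-40,15,0],[-5,-50,0,0],[-5,-50,0,0]]]'; python3 -m jog '[[[-5,-50,0,0],[-5,-50,0,0],[-5,-50,0,0],[-5,-50,0,0],[-5,-50,0,0],[-5,-50,0,0],[0,-35,0,0],[0,-10,0,0]]]';
python3 -m jog '[[[0,0,0,0],[0,0,0,0],[0,0,0,0],[0,0,0,0],[0,0,0,0],[0,0,0,0],[0,0,0,0],[0,0,0,0]]]'
python3 - <<'E'
from h import *
st()
im=snap('wrist','w2.png'); c=manip.camera_info('wrist'); print(c)
import json; json.dump({k:(v.tolist() if hasattr(v,'tolist') else v) for k,v in c.items()},open('w2.json','w'))
cv2.imwrite('pics/w2b.png',cv2.resize(im[:,:,::-1],(768,576),interpolation=cv2.INTER_CUBIC))
E
```

```text
t: 5.15
tcp_pos: [0.5683, 0.1135, 0.4001]
tool_rot: [1.0, 0.013, 0.0, 0.0]
force: [0.9, -0.7, -0.8]
finger_gap: 0.168
t: 6.15
tcp_pos: [0.5386, -0.2324, 0.3996]
tool_rot: [1.0, 0.011, -0.0, -0.0]
force: [-0.1, 0.3, -1.7]
finger_gap: 0.173
t: 7.15
tcp_pos: [0.539, -0.2304, 0.3997]
tool_rot: [1.0, 0.012, -0.0, -0.0]
force: [-1.2, 0.5, -1.2]
finger_gap: 0.176
t 7.15 p [ 0.539  -0.2304  0.3997] q [ 0.9999  0.0122 -0.     -0.    ] F [-1.2  0.5 -1.2] gap 0.176
{'fx': 306.05928693263, 'fy': 306.05928693263, 'cx': 251.58486545784046, 'cy': 192.68145378079174, 'k1': -0.07194845456455345, 'R': array([[ 9.99705741e-01,  2.42522980e-02, -5.07729068e-04],
       [ 2.30694842e-02, -9.44062013e-01,  3.28960050e-01],
       [ 7.49870942e-03, -3.28874963e-01, -9.44343702e-01]]), 't': array([-0.53269148, -0.27081374,  0.29646156])}
```

View pics/w2b.png

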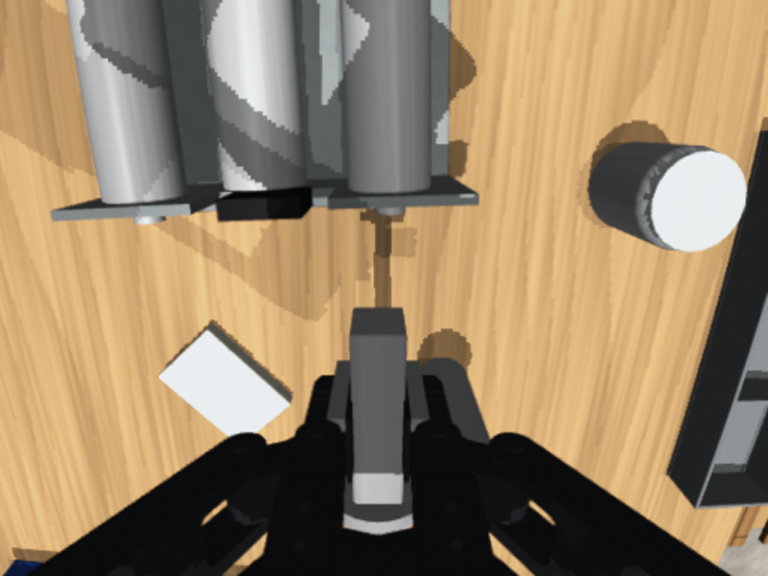

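The far bearing block shows at (218–312, 190–218) and the far rail ends at (53,212) and (477,196). I'll step back to see the near side the same way.

```bash
python3 -m jog '[[[0,15,0,0],[0,30,0,0],[0,40,0,0],[0,40,0,0],[0,15,0,0],[0,0,0,0],[0,0,0,0],[0,0,0,0]]]'
python3 - <<'E'
from h import *
st()
im=snap('wrist','w3.png'); c=manip.camera_info('wrist')
import json; json.dump({k:(v.tolist() if hasattr(v,'tolist') else v) for k,v in c.items()},open('w3.json','w'))
cv2.imwrite('pics/w3b.png',cv2.resize(im[:,:,::-1],(768,576),interpolation=cv2.INTER_CUBIC))
E
```

```text
t: 8.2
tcp_pos: [0.5392, -0.0915, 0.3997]
tool_rot: [1.0, 0.011, 0.0, 0.0]
force: [0.8, -0.1, -0.7]
finger_gap: 0.168
t 8.2 p [ 0.5392 -0.0915  0.3997] q [9.999e-01 1.150e-02 1.000e-04 2.000e-04] F [ 0.8 -0.1 -0.7] gap 0.168
```

View pics/w3b.png

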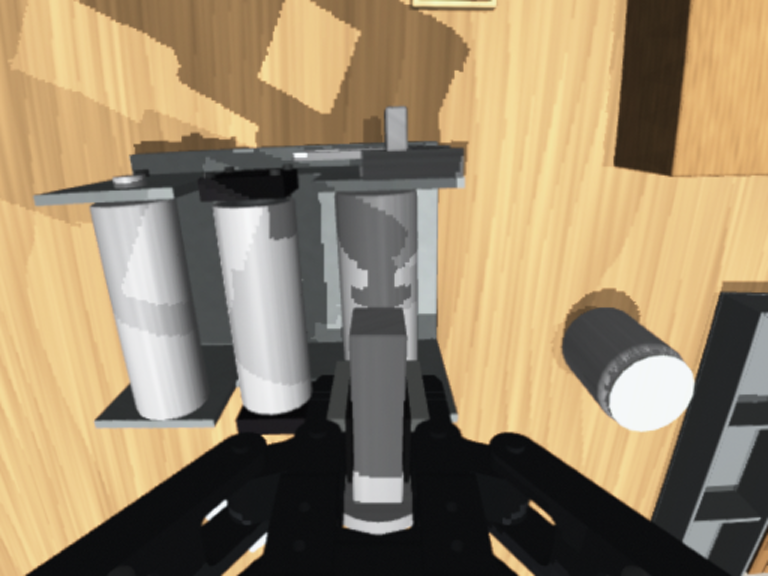

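Run:
```python
import cv2,numpy as np
a=cv2.imread('pics/w3.png');b=cv2.imread('pics/w2.png')
f=lambda i:np.clip(i.astype(float)**.6*255**.4*1.1,0,255).astype(np.uint8)
A=a[88:140,20:320];A2=a[90:140,100:230];B=b[110:150,20:330]
r=lambda i,s:cv2.resize(f(i),None,fx=s,fy=s,interpolation=cv2.INTER_LINEAR)
L=[r(A,2.5),r(A2,5),r(B,2.5)]
W=800;print([x.shape for x in L])
cv2.imwrite('pics/comp.png',np.vstack([cv2.copyMakeBorder(x,0,0,0,W-x.shape[1],0) for x in L]))
```

```text
[(130, 750, 3), (250, 650, 3), (100, 775, 3)]
```

View pics/comp.png

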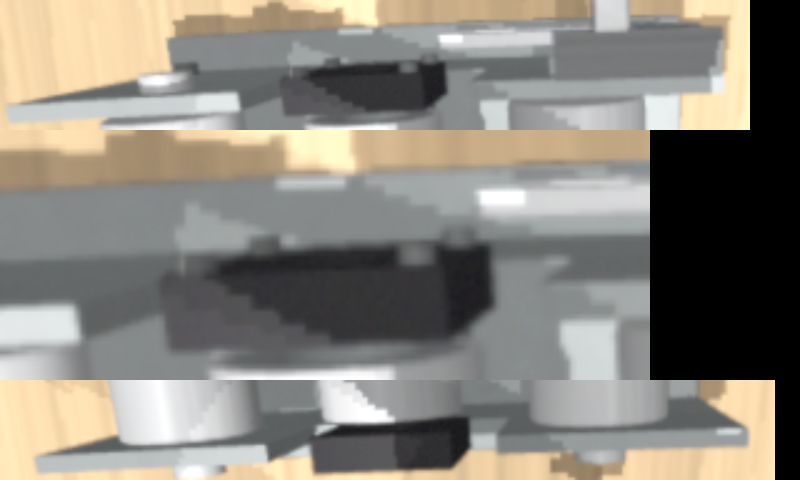

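In the composite, the near block's inner top edge runs from (162,272) to (443,265), and the far block's top edge from (312,432) to about (460,428). The rail ends are at (8,106) and (724,80) on the near side, and at (37,458) and (745,430) on the far side.

Run:
```python
from h import *
import json
w2=json.load(open('w2.json'));w3=json.load(open('w3.json'))
for c in (w2,w3): print('cam',np.round(-np.array(c['R']).T@np.array(c['t']),3))
P=lambda c,u,v,s,u0,v0,o,z:np.round(onz('wrist',u/s+u0,(v-o)/s+v0,z,c),4)
print('near blk',P(w3,162,272,5,100,90,130,.123),P(w3,443,265,5,100,90,130,.123))
print('near rail',P(w3,8,106,2.5,20,88,0,.12),P(w3,724,80,2.5,20,88,0,.12))
print('rail gap',P(w3,240,95,2.5,20,88,0,.12),P(w3,480,95,2.5,20,88,0,.12))
print('tab R top',P(w3,628,0,2.5,20,88,0,.15), P(w3,595,0,2.5,20,88,0,.15))
print('far blk',P(w2,312,432,2.5,20,110,380,.123),P(w2,460,428,2.5,20,110,380,.123))
print('far rail',P(w2,37,458,2.5,20,110,380,.12),P(w2,745,430,2.5,20,110,380,.12))
print('tab far-end px w3b', np.round(onz('wrist',386/1.5,108/1.5,.15,w3),4),np.round(onz('wrist',406/1.5,108/1.5,.15,w3),4))
k=512/800
# top view
f=lambda u,v,z:np.round(onz('top',u/4.4+150,v/4.4+155,z),4)
print('top: tab',f(457,123,.15),f(487,123,.15)); print('mid roller edges',f(620,210,.1),f(620,279,.1),'R1',f(620,112,.1),f(620,182,.1),'R3',f(620,315,.1),f(620,383,.1))
print('near blk top',f(505,216,.123),f(505,282,.123),f(530,216,.123),f(530,282,.123))
```

```text
cam [ 0.537 -0.145  0.369]
cam [ 0.537 -0.006  0.369]
near blk [ 0.4425 -0.0315  0.123 ] [ 0.4876 -0.0299  0.123 ]
near rail [ 0.3454 -0.0419  0.12  ] [ 0.5837 -0.0304  0.12  ]
rail gap [ 0.4271 -0.0381  0.12  ] [ 0.5056 -0.037   0.12  ]
tab R top [ 0.5501 -0.0067  0.15  ] [ 0.5411 -0.0069  0.15  ]
far blk [ 0.4515 -0.1803  0.123 ] [ 0.4993 -0.1782  0.123 ]
far rail [ 0.3539 -0.1902  0.12  ] [ 0.5909 -0.1769  0.12  ]
tab far-end px w3b [0.5404 0.0035 0.15  ] [0.5494 0.0037 0.15  ]
top: tab [0.5444 0.005  0.15  ] [ 0.5447 -0.0153  0.15  ]
mid roller edges [ 0.4925 -0.1106  0.1   ] [ 0.444  -0.1108  0.1   ] R1 [ 0.5623 -0.1102  0.1   ] [ 0.5123 -0.1105  0.1   ] R3 [ 0.419  -0.1109  0.1   ] [ 0.3721 -0.1111  0.1   ]
near blk top [ 0.4845 -0.0291  0.123 ] [ 0.4392 -0.0297  0.123 ] [ 0.4848 -0.0463  0.123 ] [ 0.4395 -0.0468  0.123 ]
```

```bash
python3 -m jog '[[[-11,20,0,0.8],[-14,45,0,0.8],[-14,50,0,0],[-14,50,0,0],[-14,50,0,0],[-14,50,0,0],[-6,30,0,0],[0,10.5,-10,0]]]'; python3 -m jog '[[[0,0,-25,0],[0,0,-35,0],[0,0,-35,0],[0,0,-25,0],[0,0,-11,0],[0,0,-3,0],[0,0,0,0],[0,0,0,0]]]'
python3 - <<'E'
from h import *
s=st(); q=s['tool_rot']; print('yaw',2*np.degrees(np.arctan2(q[1],q[0])))
a=snap('top','t2.png');b=snap('scene','s2.png');w=snap('wrist','w4.png')
A=cv2.resize(a[160:255,175:275],None,fx=4,fy=4,interpolation=cv2.INTER_CUBIC)
B=cv2.resize(b[130:270,215:315],None,fx=4,fy=4,interpolation=cv2.INTER_CUBIC)
H=560;A=cv2.copyMakeBorder(A,0,H-A.shape[0],0,0,0);cv2.imwrite('pics/comp2.png',np.hstack([A,B])[:,:,::-1])
E
```

```text
t: 9.25
tcp_pos: [0.4506, 0.217, 0.3901]
tool_rot: [1.0, 0.028, 0.001, -0.0]
force: [-0.1, -1.0, -1.1]
finger_gap: 0.172
t: 10.25
tcp_pos: [0.4523, 0.2152, 0.2566]
tool_rot: [1.0, 0.026, 0.001, -0.0]
force: [-0.1, -0.4, -1.0]
finger_gap: 0.169
t 10.25 p [0.4523 0.2152 0.2566] q [ 9.997e-01  2.620e-02  1.000e-03 -2.000e-04] F [-0.1 -0.4 -1. ] gap 0.169
yaw 3.0003121749889416
```

View pics/comp2.png

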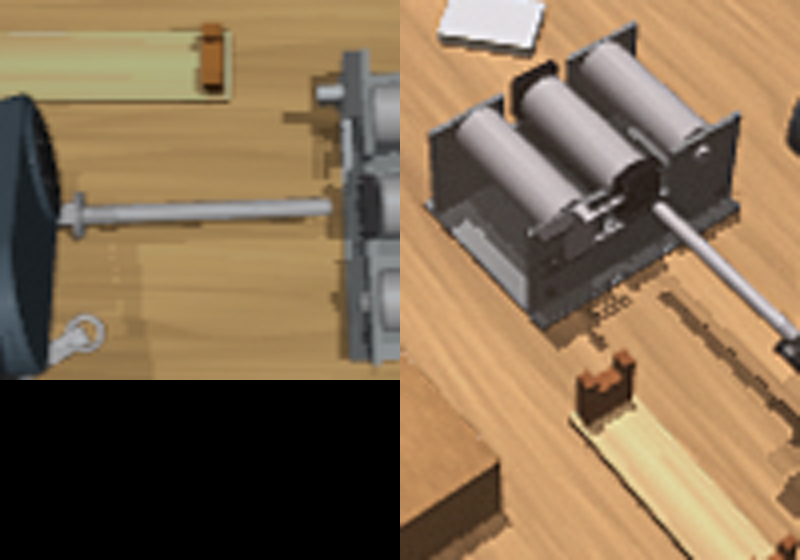

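The axle is held in front of the conveyor. The nose is at (330,206) in the top crop and (660,208) in the scene crop, lined up with the middle bearing.

Run:
```python
from h import *
def tri(a,b):
    (o1,d1),(o2,d2)=ray('top',*a),ray('scene',*b)
    A=np.stack([d1,-d2],1); x=np.linalg.lstsq(A,o2-o1,rcond=None)[0]
    p,q=o1+d1*x[0],o2+d2*x[1]; return np.round((p+q)/2,4),np.linalg.norm(p-q).round(4)
print(tri((330/4+175,206/4+160),(260/4+215,208/4+130)))
f=lambda u,v,z:np.round(onz('top',u/4+175,v/4+160,z),4)
print('collar',f(80,213,.1),'nose',f(330,206,.1),'block',f(370,178,.123),f(370,237,.123))
```

```text
(array([ 0.4629, -0.0072,  0.1019]), np.float64(0.0013))
collar [0.4546 0.1845 0.1   ] nose [ 0.4635 -0.0077  0.1   ] block [ 0.4834 -0.0374  0.123 ] [ 0.4389 -0.038   0.123 ]
```

```bash
python3 -m jog '[[[0.2,-4,-0.6,0],[0.2,-5,0,0],[0.3,-5,0,0],[0.2,-3,0,0],[0.1,-1,0,0],[0,0,0,0],[0,0,0,0],[0,0,0,0]]]'; python3 -m jog '[[[0,-1,0,0],[0.1,-1,0,0],[0,-0.5,0,0],[0.1,-0.5,0,0],[0,0,0,0],[0,0,0,0],[0,0,0,0],[0,0,0,0]]]'
```

```text
t: 11.4
tcp_pos: [0.453, 0.1973, 0.2551]
tool_rot: [1.0, 0.026, 0.0, -0.0]
force: [-1.2, -0.6, -0.1]
finger_gap: 0.173
t: 12.4
tcp_pos: [0.4532, 0.1942, 0.2551]
tool_rot: [1.0, 0.026, 0.0, 0.0]
force: [0.4, -0.6, -1.3]
finger_gap: 0.177
```

```bash
python3 -m jog '[[[0,-1,0,0],[0.1,-1,0,0],[0,-0.5,0,0],[0.1,-0.5,0,0],[0,0,0,0],[0,0,0,0],[0,0,0,0],[0,0,0,0]]]'
```

```text
t: 13.4
tcp_pos: [0.4534, 0.1912, 0.2551]
tool_rot: [1.0, 0.026, 0.0, -0.0]
force: [0.4, -0.6, -0.2]
finger_gap: 0.171
```

```bash
python3 -m jog '[[[0,-1,0.5,0],[0.1,-1,0,0],[0,-0.5,0,0],[0.1,-0.5,0,0],[0,0,0,0],[0,0,0,0],[0,0,0,0],[0,0,0,0]]]'
```

```text
t: 14.4
tcp_pos: [0.4536, 0.1882, 0.2556]
tool_rot: [1.0, 0.026, 0.0, -0.0]
force: [0.1, 0.2, -0.6]
finger_gap: 0.175
```

```bash
python3 -m jog '[[[0,-1,0,0],[0.1,-1,0,0],[0,-0.5,0,0],[0.1,-0.5,0,0],[0,0,0,0],[0,0,0,0],[0,0,0,0],[0,0,0,0]]]'
```

```text
t: 15.4
tcp_pos: [0.4538, 0.1852, 0.2556]
tool_rot: [1.0, 0.026, 0.0, -0.0]
force: [0.2, 0.6, -0.2]
finger_gap: 0.171
```

```bash
python3 -m jog '[[[0,-1,0,0],[0.1,-1,0,0],[0,-1,0,0],[0.1,-1,0,0],[0,0,0,0],[0,0,0,0],[0,0,0,0],[0,0,0,0]]]'
```

```text
t: 16.4
tcp_pos: [0.454, 0.1812, 0.2556]
tool_rot: [1.0, 0.026, 0.0, -0.0]
force: [0.1, -0.4, -1.1]
finger_gap: 0.171
```

```bash
python3 -m jog '[[[0.1,-1,0,0],[0,-1,0,0],[0.1,-1,0,0],[0,-1,0,0],[0,-1,0,0],[0,0,0,0],[0,0,0,0],[0,0,0,0]]]'
```

```text
t: 17.4
tcp_pos: [0.4542, 0.1762, 0.2556]
tool_rot: [1.0, 0.026, 0.0, -0.0]
force: [-0.1, -0.4, 0.1]
finger_gap: 0.175
```

```bash
python3 -m jog '[[[0.1,-2,0,0],[0.1,-2,0,0],[0.2,-3,0,0],[0.1,-3,0,0],[0.2,-3,0,0],[0.1,-3,0,0],[0.1,-2,0,0],[0,0,0,0]]]'
```

```text
t: 18.4
tcp_pos: [0.4551, 0.158, 0.2556]
tool_rot: [1.0, 0.026, -0.0, -0.0]
force: [-1.0, 0.7, -1.5]
finger_gap: 0.174
```

```bash
python3 -m jog '[[[0.1,-3,0,0],[0.2,-4,0,0],[0.2,-4,0,0],[0.2,-4,0,0],[0.2,-4,0,0],[0.2,-4,0,0],[0.1,-2,0,0],[0,0,0,0]]]'
```

```text
t: 19.4
tcp_pos: [0.4563, 0.133, 0.2556]
tool_rot: [1.0, 0.026, -0.0, -0.0]
force: [-0.9, 0.5, -1.2]
finger_gap: 0.174
```

```bash
python3 -m jog '[[[0.1,-2,0,0],[0.1,-2,0,0],[0.1,-2,0,0],[0.1,-2,0,0],[0.1,-2,0,0],[0.1,-2,0,0],[0,0,0,0],[0,0,0,0]]]'
```

```text
t: 20.4
tcp_pos: [0.4569, 0.1211, 0.2556]
tool_rot: [1.0, 0.026, 0.0, -0.0]
force: [-0.8, 0.6, -1.1]
finger_gap: 0.172
```

```bash
python3 -m jog '[[[0,-1,0,0],[0.1,-1,0,0],[0,-1,0,0],[0.1,-1,0,0],[0,0,0,0],[0,0,0,0],[0,0,0,0],[0,0,0,0]]]'
```

```text
t: 21.4
tcp_pos: [0.4571, 0.1172, 0.2556]
tool_rot: [1.0, 0.026, -0.0, -0.0]
force: [-0.1, 0.4, -1.5]
finger_gap: 0.173
```

```bash
python3 -m jog '[[[0,-1,0,0],[0.1,-1,0,0],[0,-1,0,0],[0.1,-1,0,0],[0,0,0,0],[0,0,0,0],[0,0,0,0],[0,0,0,0]]]'
```

```text
t: 22.4
tcp_pos: [0.4573, 0.1132, 0.2556]
tool_rot: [1.0, 0.026, -0.0, -0.0]
force: [0.2, 0.5, -1.2]
finger_gap: 0.166
```

```bash
python3 -m jog '[[[0,-1,0,0],[0.1,-1,0,0],[0,-1,0,0],[0.1,-1,0,0],[0,0,0,0],[0,0,0,0],[0,0,0,0],[0,0,0,0]]]'
```

```text
t: 23.4
tcp_pos: [0.4575, 0.1092, 0.2556]
tool_rot: [1.0, 0.026, 0.0, -0.0]
force: [0.3, 0.2, -1.9]
finger_gap: 0.171
```

```bash
python3 -m jog '[[[0,-1,0,0],[0.1,-1,0,0],[0,-1,0,0],[0.1,-1,0,0],[0.1,-1,0,0],[0,-1,0,0],[0.1,-1,0,0],[0,0,0,0]]]'
```

```text
t: 24.4
tcp_pos: [0.4579, 0.1021, 0.2556]
tool_rot: [1.0, 0.026, 0.0, -0.0]
force: [0.6, -0.5, -1.1]
finger_gap: 0.169
```

```bash
python3 -m jog '[[[0.1,-2,0,0],[0.2,-4,0,0],[0.2,-4,0,0],[0.2,-5,0,0],[0.3,-5,0,0],[0.2,-4,0,0],[0.1,-2,0,0],[0,0,0,0]]]'
```

```text
t: 25.4
tcp_pos: [0.4592, 0.076, 0.2556]
tool_rot: [1.0, 0.026, -0.0, -0.0]
force: [0.3, -0.6, -0.9]
finger_gap: 0.173
```

```bash
python3 -m jog '[[[0.1,-2,0,0],[0.2,-4,0,0],[0.2,-4,0,0],[0.2,-4,0,0],[0.2,-4,0,0],[0.1,-2,0,0],[0,0,0,0],[0,0,0,0]]]'
```

```text
t: 26.4
tcp_pos: [0.4602, 0.0562, 0.2556]
tool_rot: [1.0, 0.026, 0.0, -0.0]
force: [-0.2, -0.0, -0.8]
finger_gap: 0.175
```

```bash
python3 -m jog '[[[0.1,-2,0,0],[0.1,-2,0,0],[0.1,-2,0,0],[0.1,-2,0,0],[0.1,-2,0,0],[0,-1,0,0],[0,0,0,0],[0,0,0,0]]]'
```

```text
t: 27.4
tcp_pos: [0.4607, 0.0452, 0.2556]
tool_rot: [1.0, 0.026, -0.0, -0.0]
force: [-0.4, -0.4, -0.3]
finger_gap: 0.174
```

```bash
python3 -m jog '[[[0,-1,0,0],[0.1,-1,0,0],[0,-1,0,0],[0.1,-1,0,0],[0,0,0,0],[0,0,0,0],[0,0,0,0],[0,0,0,0]]]'
```

```text
t: 28.4
tcp_pos: [0.4609, 0.0412, 0.2556]
tool_rot: [1.0, 0.026, -0.0, -0.0]
force: [-0.5, -0.7, -1.5]
finger_gap: 0.172
```

```bash
python3 -m jog '[[[0,-1,0,0],[0.1,-1,0,0],[0,-1,0,0],[0.1,-1,0,0],[0,0,0,0],[0,0,0,0],[0,0,0,0],[0,0,0,0]]]'
```

```text
t: 29.4
tcp_pos: [0.4611, 0.0372, 0.2556]
tool_rot: [1.0, 0.026, -0.0, -0.0]
force: [-0.4, -0.1, -1.3]
finger_gap: 0.172
```

```bash
python3 -m jog '[[[0,-1,0,0],[0.1,-1,0,0],[0,-1,0,0],[0.1,-1,0,0],[0,0,0,0],[0,0,0,0],[0,0,0,0],[0,0,0,0]]]'
```

```text
t: 30.4
tcp_pos: [0.4613, 0.0332, 0.2556]
tool_rot: [1.0, 0.026, -0.0, -0.0]
force: [-0.5, 0.0, -0.8]
finger_gap: 0.172
```

```bash
python3 -m jog '[[[0,-1,0,0],[0.1,-1,0,0],[0,-1,0,0],[0.1,-1,0,0],[0.1,-1,0,0],[0,-1,0,0],[0,0,0,0],[0,0,0,0]]]'
```

```text
t: 31.4
tcp_pos: [0.4616, 0.0271, 0.2556]
tool_rot: [1.0, 0.026, -0.0, -0.0]
force: [-0.0, -0.4, -1.3]
finger_gap: 0.173
```

```bash
python3 -m jog '[[[0.1,-2,0,0],[0.1,-3,0,0],[0.2,-3,0,0],[0.2,-4,0,0],[0.2,-3,0,0],[0.1,-3,0,0],[0.1,-2,0,0],[0,0,0,0]]]'
```

```text
t: 32.4
tcp_pos: [0.4626, 0.007, 0.2556]
tool_rot: [1.0, 0.026, 0.0, 0.0]
force: [0.1, 0.2, -0.4]
finger_gap: 0.17
```

```bash
python3 -m jog '[[[0,-1,0,0],[0.1,-1,0,0],[0,-1,0,0],[0,-0.5,0,0],[0,0,0,0],[0,0,0,0],[0,0,0,0],[0,0,0,0]]]'
```

```text
t: 33.4
tcp_pos: [0.4627, 0.0037, 0.2556]
tool_rot: [1.0, 0.026, 0.0, 0.0]
force: [0.1, 0.2, -1.1]
finger_gap: 0.169
```

```bash
python3 -m jog '[[[0,-0.5,0,0],[0.1,-0.5,0,0],[0,-0.5,0,0],[0,0,0,0],[0,0,0,0],[0,0,0,0],[0,0,0,0],[0,0,0,0]]]'
```

```text
t: 34.4
tcp_pos: [0.4628, 0.0021, 0.2556]
tool_rot: [1.0, 0.026, -0.0, 0.0]
force: [1.0, -0.4, -1.6]
finger_gap: 0.171
```

```bash
python3 -m jog '[[[0,-0.5,0,0],[0.1,-0.5,0,0],[0,0,0,0],[0,0,0,0],[0,0,0,0],[0,0,0,0],[0,0,0,0],[0,0,0,0]]]'
```

```text
t: 35.4
tcp_pos: [0.4628, 0.0016, 0.2556]
tool_rot: [1.0, 0.026, -0.0, -0.0]
force: [1.8, 4.7, -0.2]
finger_gap: 0.175
```

```bash
python3 -m jog '[[[0,-0.4,0,0],[0,0,0,0],[0,0,0,0],[0,0,0,0],[0,0,0,0],[0,0,0,0],[0,0,0,0],[0,0,0,0]]]'
python3 - <<'E'
from h import *
a=snap('top','t3.png');w=snap('wrist','w5.png')
A=cv2.resize(a[160:255,230:330],None,fx=4,fy=4,interpolation=cv2.INTER_CUBIC)
B=cv2.resize(w[200:384,130:380],None,fx=1.6,fy=1.6,interpolation=cv2.INTER_CUBIC)
H=384;A=cv2.copyMakeBorder(A,0,H-A.shape[0],0,0,0) ;B=cv2.copyMakeBorder(B,0,H-B.shape[0],0,0,0);cv2.imwrite('pics/comp3.png',np.hstack([A,B])[:,:,::-1])
E
```

```text
t: 36.4
tcp_pos: [0.4628, 0.0015, 0.2556]
tool_rot: [1.0, 0.026, -0.0, -0.001]
force: [1.8, 7.2, -0.6]
finger_gap: 0.173
```

View pics/comp3.png

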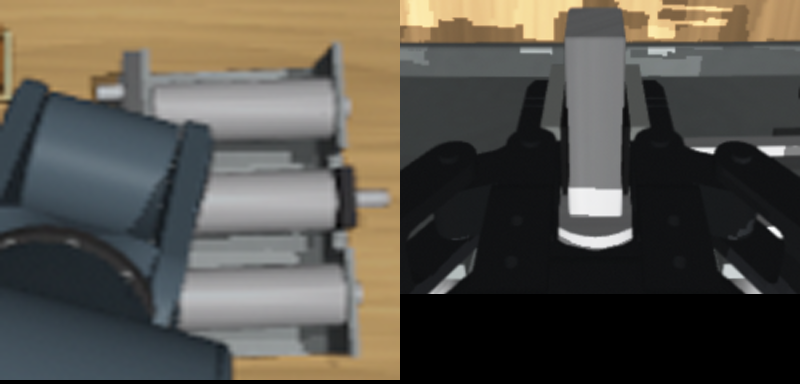

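The nose sticks out beyond the far bearing at (388,198), and contact force rose to about 7 N at the expected home depth. The axle is home, so I'll release it.

```bash
python3 -m jog '[[[0,0.6,0,0],[0,0,0,0],[0,0,0,0],[0,0,0,0],[0,0,0,0],[0,0,0,0],[0,0,0,0],[0,0,0,0]]]' && python3 -m jog '[[[0,0,0,0],[0,0,0,0],[0,0,0,0],[0,0,0,0],[0,0,0,0],[0,0,10,0],[0,0,25,0],[0,0,35,0]]]' 45; python3 -m jog '[[[0,0,40,0],[35,0,5,0],[45,0,0,0],[38,-5,-10,0],[0,0,-30,0],[0,0,-27,0],[0,0,0,0],[0,0,0,0]]]' 0
python3 - <<'E'
from h import *
st()
w=snap('wrist','w6.png'); b=snap('scene','s6.png')
A=cv2.resize(w,(400,300)); B=cv2.resize(b[120:220,220:350],(400,308),interpolation=cv2.INTER_CUBIC)
cv2.imwrite('pics/comp4.png',np.hstack([A,B[:300]])[:,:,::-1])
E
```

```text
t: 37.5
tcp_pos: [0.4628, 0.0016, 0.2556]
tool_rot: [1.0, 0.026, -0.0, -0.0]
force: [1.3, 4.8, -0.8]
finger_gap: 0.174
t: 38.5
tcp_pos: [0.4626, 0.0014, 0.3263]
tool_rot: [1.0, 0.026, -0.001, -0.0]
force: [1.6, -0.9, 0.6]
finger_gap: 0.454
t: 39.5
tcp_pos: [0.5812, -0.0037, 0.3047]
tool_rot: [1.0, 0.026, 0.001, 0.0]
force: [0.9, 0.0, 0.9]
finger_gap: -0.001
t 39.5 p [ 0.5812 -0.0037  0.3047] q [9.997e-01 2.620e-02 7.000e-04 2.000e-04] F [0.9 0.  0.9] gap -0.001
```

View pics/comp4.png

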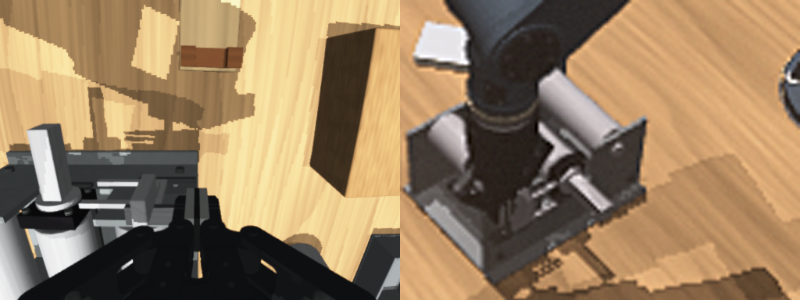

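The axle sits with its collar against the bearing at (60,205). The shut fingers at (190,200) stand to the +x side of the tab at (145,195), so I'll push from there.

```bash
python3 -m jog '[[[0,0,-3,0],[-5,-0.2,-3,0],[-5,-0.3,0,0],[-5,-0.2,0,0],[-5,-0.3,0,0],[-4,-0.2,0,0],[-4,-0.2,0,0],[-4,-0.2,0,0]]]'; python3 -m jog '[[[-4,-0.2,0,0],[-4,-0.2,0,0],[-4,-0.2,0,0],[-4,-0.2,0,0],[-4,-0.2,0,0],[-2,-0.1,0,0],[0,0,0,0],[0,0,0,0]]]'
```

```text
t: 40.6
tcp_pos: [0.5489, -0.0053, 0.2977]
tool_rot: [1.0, 0.026, 0.0, 0.0]
force: [2.7, 0.6, -0.4]
finger_gap: -0.0
t: 41.6
tcp_pos: [0.5266, -0.0064, 0.2976]
tool_rot: [1.0, 0.026, -0.001, -0.0]
force: [-0.5, 0.3, 0.7]
finger_gap: 0.005
```

```bash
python3 -m jog '[[[-2,-0.1,0,0],[-2,-0.1,0,0],[-2,-0.1,0,0],[-2,-0.1,0,0],[-2,-0.1,0,0],[-1,0,0,0],[-1,0,0,0],[0,0,0,0]]]'
```

```text
t: 42.6
tcp_pos: [0.5148, -0.007, 0.2976]
tool_rot: [1.0, 0.026, -0.0, 0.0]
force: [2.4, -1.8, -0.8]
finger_gap: -0.001
```

```bash
python3 -m jog '[[[-1,0,0,0],[-1,-0.1,0,0],[-1,0,0,0],[0,0,0,0],[0,0,0,0],[0,0,0,0],[0,0,0,0],[0,0,0,0]]]'
```

```text
t: 43.6
tcp_pos: [0.5118, -0.0069, 0.2976]
tool_rot: [1.0, 0.026, -0.0, -0.0]
force: [2.1, -1.3, 0.3]
finger_gap: -0.0
```

```bash
python3 -m jog '[[[-1,0,0,0],[-1,-0.1,0,0],[-1,0,0,0],[0,0,0,0],[0,0,0,0],[0,0,0,0],[0,0,0,0],[0,0,0,0]]]'
```

```text
t: 44.6
tcp_pos: [0.5099, -0.007, 0.2978]
tool_rot: [1.0, 0.026, 0.002, 0.0]
force: [4.8, 1.3, -2.4]
finger_gap: 0.001
```

```bash
python3 -m jog '[[[-1,0,0,0],[-0.5,0,0,0],[0,0,0,0],[0,0,0,0],[0,0,0,0],[0,0,0,0],[0,0,0,0],[0,0,0,0]]]'
```

```text
t: 45.6
tcp_pos: [0.5094, -0.007, 0.2979]
tool_rot: [1.0, 0.026, 0.003, 0.0]
force: [8.7, 1.0, -4.3]
finger_gap: -0.002
```

```bash
python3 -m jog '[[[4,0.2,0,0],[10,0.5,0,0],[10,0.5,5,0],[0,0,25,0],[0,0,35,0],[0,0,40,0],[20,10,10,0],[20,10,0,0]]]'; python3 -m jog '[[[30,-10,0,0],[30,-10,0,0],[20,-20,0,0],[0,-20,0,0],[0,-10,0,0],[0,0,0,0],[0,0,0,0],[0,0,0,0]]]'
python3 - <<'E'
from h import *
st()
w=snap('wrist','w7.png'); b=snap('scene','s7.png')
A=cv2.resize(w,(400,300)); B=cv2.resize(b[120:220,220:350],(400,308),interpolation=cv2.INTER_CUBIC)
cv2.imwrite('pics/comp5.png',np.hstack([A,B[:300]])[:,:,::-1])
E
```

```text
t: 46.6
tcp_pos: [0.5721, 0.0144, 0.4147]
tool_rot: [1.0, 0.026, 0.001, 0.0]
force: [-0.6, -0.7, -0.8]
finger_gap: -0.001
t: 47.6
tcp_pos: [0.6511, -0.0552, 0.4128]
tool_rot: [1.0, 0.027, -0.0, -0.0]
force: [0.1, -0.2, -0.8]
finger_gap: -0.0
t 47.6 p [ 0.6511 -0.0552  0.4128] q [ 9.996e-01  2.650e-02 -1.000e-04 -1.000e-04] F [ 0.1 -0.2 -0.8] gap -0.0
```

View pics/comp5.png

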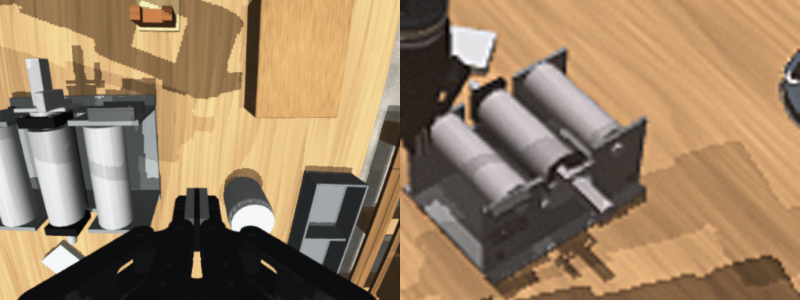

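The tab now stands right beside the tail at (57,100), with the collar against the bearing and the nose out at the far side. I'll do one numeric check before handing in.

Run:
```python
from h import *
k=1.28
u,v=pix('wrist',(.491,-.0083,.15)); print('tab top expected, in comp5 px',u/k,v/k)
u,v=pix('wrist',(.545,-.0055,.15)); print('open would be',u/k,v/k)
manip.sign_off()
```

```text
tab top expected, in comp5 px 38.502657413594996 102.12684486227018
open would be 90.82418220701406 101.22712883697149
the job is handed in; nothing more can be done
```

Run:
```python
import cv2
a=cv2.imread('pics/w7.png'); cv2.imwrite('pics/w7c.png',cv2.resize(a[65:175,0:140],None,fx=5,fy=5,interpolation=cv2.INTER_CUBIC))
```

```text
(no output)
```

View pics/w7c.png

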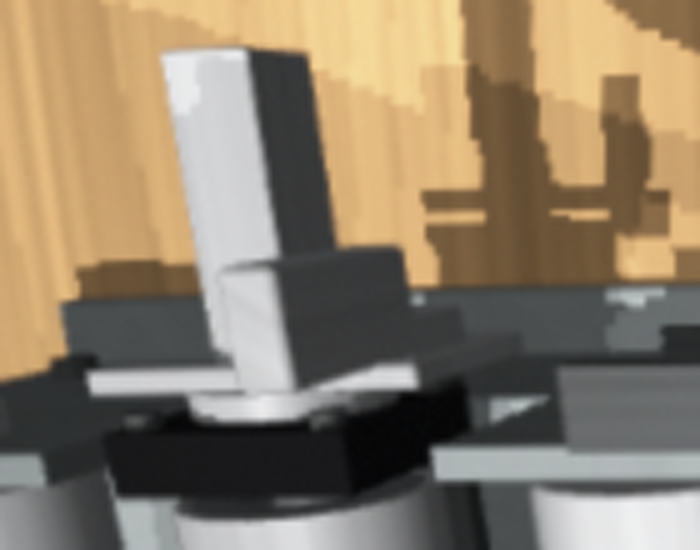

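The axle is threaded through both bearings and the roller with its collar home. The keeper is fully across behind the collar, and the job was handed in at about 48 s of the 72 s allowed. The hand-in gives no verdict.

- **Insertion:** I gripped the axle by its tail and lined it up from the wrist-camera views at a yaw of about 3°. It slid in with no contact force above sensor noise until the collar seated at about 5–7 N. I then released it.
- **Axle home:** The top view after seating showed the nose sticking out beyond the far bearing.
- **Keeper:** I pushed it with the shut fingers until it stopped at about 9 N. The final wrist picture puts the tab top at (40,102), against (38.5,102) predicted for fully across, and the plate lies behind the collar. My first quick reading was (57,100), which disagreed. The crop that settled it came after hand-in.
- **At hand-in:** The gripper was clear of everything, with no force on the tool. I never touched the other objects and saw none displaced, but I did not re-measure their positions.

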